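# Turn the pushchair wheel until its valve is at the top

### The arm

A 6-joint arm with a two-finger parallel gripper is mounted at the origin on a cart in front of the work surface, level with it; the furniture and walls round the work are solid. World frame = base frame: x ahead of the robot, y to its left, z up, the work surface at z = 0. Lengths are in m, angles in rad, forces in N, time in s.
With the tool pointing down it reaches from about 0.35 to 0.975 m from the base axis. Payload 17.4 kg.
Tool frame: the origin (TCP) lies midway between the tips of the shut fingers; the grasp point (between the pads) lies 19 mm behind it; z points along the fingers, y is the line along which they close (so a half turn about z gives the same grasp; the last joint's range is limited). The gripper opens to 85 mm and grips with 20 to 120 N. Pads are 22 mm wide; open, the fingers measure 114 mm over their backs; the gripper's body (76 mm by 85 mm) begins 54 mm behind the grasp point. The pads swing forward as they close: fully open they stand 13 mm farther back than shut.
Start: joints at [-0.038, 0.116, 1.442, -0, 1.584, -0.038], TCP at [0.675, -0, 0.231] pointing down, gripper open.
Joint ranges: [-2.83, 2.83], [-0.83, 2.19], [0.07, 2.5], [-1.14, 4.28], [0.01, 3], [-2.97, 2.97]. Speed limits (rad/s): [1.89, 1.89, 2.22, 3.14, 3.14, 3.14].

### API

Orientations are given as [roll, pitch, yaw] about the fixed x, y, z axes, in that order (R = Rz(yaw) Ry(pitch) Rx(roll)).
In Python, from rig import env gives the robot as it stands. The module is installed in compiled form; this text tells all that it offers. Calls block until the motion is done:
- env.movep(position, orientation): joint-space move of the TCP to a pose.
- env.move_linear(position, ori=None, rate=0.15): straight line of the TCP; ori=None keeps the orientation; rate is the mean speed in m/s.
- env.move_joints(angles): joint-space move.
- env.gripper_to(opening, grip_force=None): finger opening in m; grip_force is the grip in N (None keeps the last); returns when the fingers have stopped.
- env.sleep(seconds).
- env.inverse_kinematics(position, orientation): joint angles nearest the present ones, or None.
- env.get_obs(): the state.
- env.read_camera(name): name is "scene" or "side" or "wrist"; returns a dict with "color" (384x512x3 uint8, red, green, blue), "depth" (384x512 float32, m along the optical axis (not along the pixel's ray), 0 where there is no reading), "fx", "fy", "cx", "cy" (pixels), "R" (3x3) and "t" (3): a world point X has camera coordinates R X + t; the wrist camera has in their place "T_tool_cam" (4x4, takes a point from camera to tool coordinates, whose origin is the TCP and whose axes are the flange's). Camera axes: x right, y down, z forward; pixel columns grow to the right and rows downward; lengths in m; the calibration is good to about 2 mm. A picture is of the moment at which its call begins: read the wrist's pose just before it.
A pose or a line that the arm cannot do raises env.MotionError and nothing moves.
- env.close_job(): hands the job in; it is judged then, once.
The state is a dict: "time_s": time; "qpos": joint angles; "dq": joint speeds; "tau": joint torques, N m; "tcp_pos": TCP position; "ee_rot": TCP orientation; "force": force on the tool from outside, world axes, zero at the start; "torque": the same for the moment, N m; "gripper_width": finger opening in m; "gripper_force": force on a finger pad.
Only numpy, scipy, OpenCV 4.12 (cv2) and the standard library are available. Lean on these libraries where they do the work, as an engineer would, in place of code of your own. Each camera call takes 0.05 s, during which the arm holds its last target. There are 200 camera calls.

### The job

The pushchair wheel hanging in the repair stand has to be pumped up: turn it, either way, by pushing its spokes one after another with the fingertips, until the valve stem is at the very top of the wheel and points straight up the slope, then leave it at rest there. Push gently with shut fingers rather than gripping the wheel hard or spinning it, do not push on the valve itself, and leave the mug, the jar and the pepper mill where they stand.

Things in the scene. Friction and masses are not known exactly. Their poses are not given: they have to be found in the camera images.
- stand: Dark steel tube repair stand fixed to the table, 310 mm wide (y), 220 deep; origin on the table under the wheel's hub; x to its back, y left, z up. A tyred wheel, 249 mm across, leans back in it 30 degrees from level: its top edge is at the +x side. In the stand frame the up-slope direction is (0.866, 0, 0.5), the axle direction out of the front face (-0.5, 0, 0.866).
- hub (a point): Centre of the wheel's hub, in the wheel's mid-plane, 115 mm above the table, right above the stand's origin; axes as the stand's. The hub is 44 mm across and 44 mm thick. Tyre: centre line at 110 mm radius, 29 mm thick.
- bar (a point): Middle of a fixed round bar, 14 mm thick, along the stand's y across the front of the wheel, 34 mm in front of its mid-plane, between two uprights 155 mm left and right. It parts the upper from the lower half of the wheel, so a finger between the spokes cannot pass; no spoke can be pushed all the way round.
- post (a point): Top of the 20 mm post that carries the axle, 50 mm behind the wheel's mid-plane; it goes straight down to a 16 mm tube along y on the table. Nothing else stands behind the wheel.
- wheel (a joint): Turn of the wheel (rad): 0 = valve at the very top, growing counter-clockwise seen from the front (+1.57: valve at the left); may be past 3.14. Stays where left (friction 0.12 N m, about 2 N at a spoke). Five straight spokes, 12 mm wide, 14 thick, from 22 to 90 mm from the axis, at 36, 108, 180, 252, 324 degrees from the valve; the gaps are open right through.
- valve_tip (a point): Tip of the valve stem, 66 mm from the hub's centre, in the wheel's mid-plane; moves with the wheel, its x axis points from the hub to the valve, z out of the front face.
- valve: Valve stem, 11 mm thick, brass with a black foot and cap, standing inward from the rim (95 to 66 mm from the hub's centre) midway between two spokes; origin at the rim, 95 mm from the hub's centre, x axis pointing outward. Bends a little. Not to be pushed.
- mug: Green and white mug, 78x116x101 mm, origin at the middle of its underside; bystander.
- jar: Clear jar with white lid, 64 mm across, 87 mm high, origin at the middle of its underside; bystander.
- pepper_mill: Small clear shaker with grey cap, 44 mm across, 90 mm high, origin at the middle of its underside; bystander.

How it is judged:
By the outcome, as a careful person would: the job done as asked, in the order asked, and still so for the second after the job is handed in, with the robot touching nothing.
It also fails if it takes over 64 s, if anything falls off the work surface, if the arm or the gripper's body presses on something with over 40 N, if the wrist force passes 120 N, or if a joint passes its speed limit or range.

## Working session

There is one attempt and no reset: what is moved stays moved. The work goes in short steps, each a Python script; the robot and the scene stay as the last script left them, time stands still between calls to the robot, and variables do not carry over. Pictures are saved under pics/ and viewed, at most 10 in all, crops included, and the job is handed in when it is done.

```bash
mkdir -p pics
python3 - <<'E'
from rig import env
import numpy as np,cv2
ims=[]
for n in ["scene","side"]:
    c=env.read_camera(n); np.savez(f"{n}0.npz",**c); ims.append(c["color"])
    print(n,c["fx"],c["cx"],c["cy"],np.round(c["R"],3).tolist(),np.round(-c["R"].T@c["t"],3))
for n,i in zip("ab",ims): cv2.imwrite(f"pics/{n}0.png",cv2.resize(i[:,:,::-1],(800,600)))
print(env.get_obs())
E
```

```text
scene 485.61486639819367 253.95699778945774 185.45355475836902 [[-0.885, -0.464, -0.02], [-0.166, 0.356, -0.92], [0.434, -0.811, -0.392]] [-0.059  1.135  0.688]
side 354.2861819912154 257.4270968559756 187.86237723048626 [[-1.0, -0.005, 0.016], [-0.016, 0.486, -0.874], [-0.003, -0.874, -0.486]] [0.518 0.994 0.645]
{'time_s': 0.1, 'qpos': array([-3.78022164e-02,  1.16472247e-01,  1.44222115e+00, -2.42783875e-05,
        1.58399321e+00, -3.77982266e-02]), 'dq': array([ 0.0008642 , -0.0021731 , -0.00182387,  0.00140319, -0.00074825,
        0.00011612]), 'tau': array([ 3.27868773e-03, -7.33665347e+01, -6.33786607e+01,  1.28913316e-04,
        5.13536113e-03,  3.94035328e-05]), 'tcp_pos': array([ 6.74825820e-01, -1.08771018e-05,  2.30598829e-01]), 'ee_rot': array([-3.14049857e+00, -1.70802842e-05,  1.57079202e+00]), 'force': array([-0.13250568,  0.61350442,  0.10445469]), 'torque': array([ 0.02704556, -0.02238892, -0.00306012]), 'gripper_force': 0.0, 'gripper_width': 0.08497332454963209}
```

View pics/a0.png

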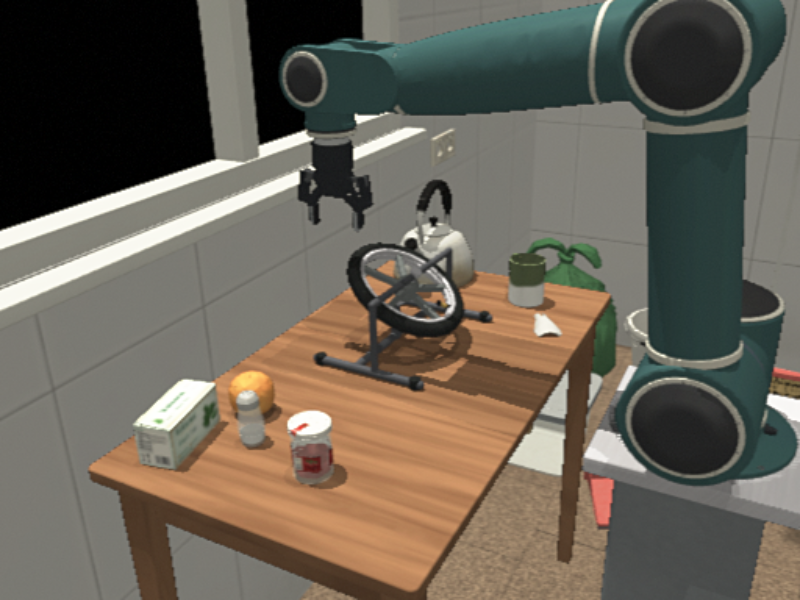

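View pics/b0.png

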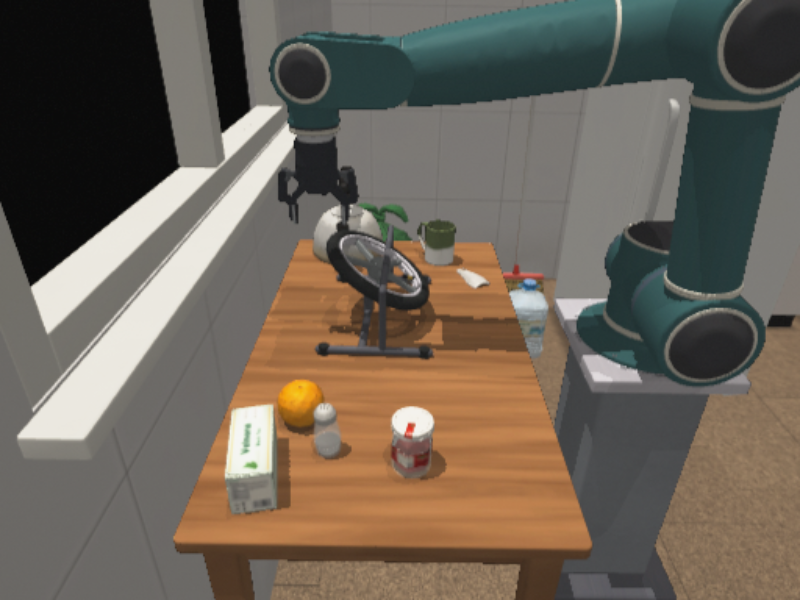

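Both pictures show the stand mid-table. The left foot's caps are at (320,359) and (417,383) in scene and at (323,349) and (427,352) in side. The right front cap is at (486,316) in scene. The mug is behind at far right; the jar and mill are near the cameras.

Run:
```python
from rig import env
import numpy as np,cv2
def load(n): return dict(np.load(f"{n}0.npz"))
def ray(c,u,v,z):
    R,t=c["R"],c["t"]; o=-R.T@t; d=R.T@np.array([(u-c["cx"])/c["fx"],(v-c["cy"])/c["fy"],1]); return o+d*(z-o[2])/d[2]
k=512/800
for n,ps in [("scene",[(320,359),(417,383),(486,316)]),("side",[(323,349),(427,352)])]:
    c=load(n)
    for p in ps: print(n,p,ray(c,p[0]*k,p[1]*k,.012).round(3))
    # world cloud of dark pixels
    D=c["depth"]; v,u=np.nonzero(D>0); z=D[v,u]
    P=np.c_[(u-c["cx"])/c["fx"]*z,(v-c["cy"])/c["fy"]*z,z]; W=(P-c["t"])@c["R"]
    col=c["color"][v,u].astype(int); m=(col.max(1)<45)&(W[:,2]>.03)&(W[:,2]<.2)&(abs(W[:,0]-.65)<.3)&(abs(W[:,1])<.35)
    Q=W[m]; 
    # RANSAC plane with 30deg tilt
    rng=np.random.default_rng(0);best=0
    for _ in range(2000):
        a=Q[rng.choice(len(Q),3,False)]; nn=np.cross(a[1]-a[0],a[2]-a[0]); l=np.linalg.norm(nn)
        if l<1e-4: continue
        nn/=l; nn*=np.sign(nn[2])
        if abs(nn[2]-.866)>.06: continue
        s=(abs((Q-a[0])@nn)<.006)
        if s.sum()>best: best=s.sum();bn=nn;bs=s
    print(len(Q),best,bn.round(3),"yaw",np.degrees(np.arctan2(-bn[1],-bn[0])),Q[bs].min(0).round(3),Q[bs].max(0).round(3))
c=env.read_camera("wrist"); print(c["T_tool_cam"].round(3),c["fx"])
```

```text
scene (320, 359) [0.666 0.092 0.012]
scene (417, 383) [0.462 0.093 0.012]
scene (486, 316) [ 0.455 -0.217  0.012]
1047 780 [-0.506  0.032  0.862] yaw -3.5998333156771127 [ 0.455 -0.346  0.057] [0.671 0.06  0.2  ]
side (323, 349) [0.67  0.087 0.012]
side (427, 352) [0.463 0.091 0.012]
650 425 [-0.486  0.052  0.872] yaw -6.075186954321124 [ 0.46  -0.35   0.069] [0.666 0.059 0.2  ]
[[-0.    -0.966 -0.259  0.066]
 [ 1.     0.    -0.    -0.   ]
 [ 0.    -0.259  0.966 -0.142]
 [ 0.     0.     0.     1.   ]] 294.1512839692813
```

```bash
cat > h.py <<'E'
from rig import env
import numpy as np,cv2
from scipy.spatial.transform import Rotation as Ro
yaw=np.radians(-0.5); O=np.array([.565,-.063,0])
RS=Ro.from_euler('z',yaw).as_matrix()
hub=O+[0,0,.115]
u=RS@[.866,0,.5]; n=RS@[-.5,0,.866]; l=RS@[0,1,0]
S=-1  # tool x = S*u
z=-n; x=S*u; y=np.cross(z,x)
RT=np.c_[x,y,z]; ORI=Ro.from_matrix(RT).as_euler('xyz')
def P(r,ang,h): # ang CCW from top, deg; h in front of mid-plane
    a=np.radians(ang); return hub+r*(np.cos(a)*u+np.sin(a)*l)+h*n
def look():
    o=env.get_obs(); c=env.read_camera("wrist")
    T=np.eye(4);T[:3,:3]=Ro.from_euler('xyz',o["ee_rot"]).as_matrix();T[:3,3]=o["tcp_pos"]
    c["M"]=np.linalg.inv(T@c["T_tool_cam"]); return c
def proj(c,X):
    q=np.atleast_2d(X)@c["M"][:3,:3].T+c["M"][:3,3]
    return np.c_[q[:,0]/q[:,2]*c["fx"]+c["cx"],q[:,1]/q[:,2]*c["fy"]+c["cy"]]
def rect(c,h=.007,N=560,s=.0005):
    j,i=np.meshgrid(np.arange(N),np.arange(N)); a=-(j-N/2)*s; b=-(i-N/2)*s
    X=hub+b[...,None]*u+a[...,None]*l+h*n
    m=proj(c,X.reshape(-1,3)).reshape(N,N,2).astype(np.float32)
    return cv2.remap(c["color"],m[...,0],m[...,1],cv2.INTER_LINEAR)
E
python3 - <<'E'
from h import *
q=env.inverse_kinematics(P(.0,0,.17),ORI);print(ORI,q)
for a in range(0,360,45): print(a,env.inverse_kinematics(P(.062,a,-.01),ORI) is not None,end=' ')
env.movep(P(.03,180,.19),ORI); env.gripper_to(0)
c=look(); np.savez("w1.npz",**c)
a=rect(c); b=cv2.resize(c["color"],(747,560))
cv2.imwrite("pics/w1.png",c["color"][:,:,::-1]);cv2.imwrite("pics/r1.png",a[:,:,::-1]); print(env.get_obs()["time_s"])
E
```

```text
[-3.14159265  0.52361148  3.13286601] [-0.25494223 -0.67071324  2.0864316   0.13022793  1.21818536 -1.83029688]
0 True 45 True 90 True 135 True 180 True 225 True 270 True 315 True 2.5583
```

View pics/w1.png

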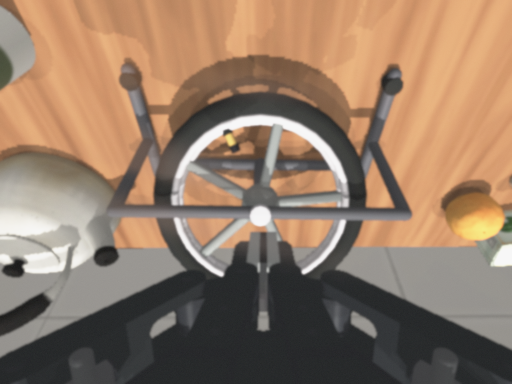

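View pics/r1.png

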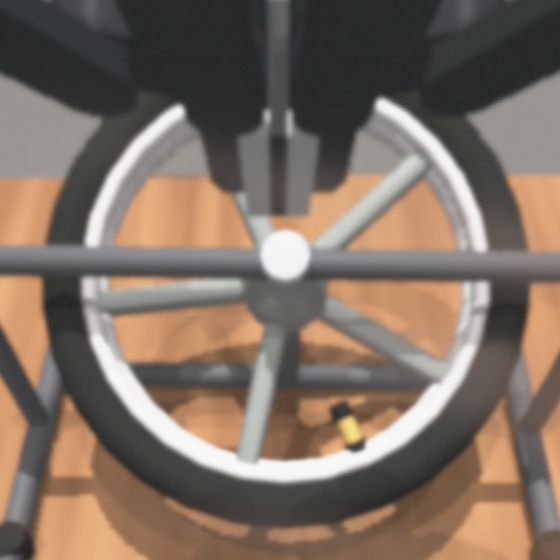

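The wrist view shows the valve's brass at (231,140). In the rectified view it is at (348,427) with the hub near (280,286), so the wheel angle is about -155°. The spokes are at about -119, -47, 25, 97 and 169°.

Plan:
1. Push the -47° spoke CCW through the upper half, about 117°.
2. Finish by pushing the spoke opposite the valve through the lower half.

Neither gap I'll push from contains the valve.

```bash
cat >> h.py <<'E'
def phase(c,rs=(.045,.055,.065,.075)):
    """spoke angles (deg, mod 72) from grey pixels on the wheel plane, lower part, and the brass direction"""
    th=np.radians(np.arange(0,360,.5)); s=0
    hsv=cv2.cvtColor(c["color"],cv2.COLOR_RGB2HSV); A=np.zeros(len(th))
    for r in rs:
        X=hub+r*(np.cos(th)[:,None]*u+np.sin(th)[:,None]*l)+.007*n
        p=proj(c,X).astype(np.float32)[None]
        h=cv2.remap(hsv,p[...,0],p[...,1],cv2.INTER_LINEAR)[0]
        A+=(h[:,1]<60)&(h[:,2]>100)
    runs=[];m=A>=len(rs)/2; d=np.flatnonzero(np.diff(m.astype(int)))
    for a,b in zip(d[:-1],d[1:]):
        if m[a+1]: runs.append((round((a+b+1)/4,1),(b-a)/2))
    Y=(hsv[...,0]>20)&(hsv[...,0]<32)&(hsv[...,1]>110)&(hsv[...,2]>110)
    th2=[];
    N=560;R=rect(c,0.);H=cv2.cvtColor(R,cv2.COLOR_RGB2HSV)
    j,i=np.meshgrid(np.arange(N),np.arange(N)); rr=np.hypot(j-280,i-280)*.0005
    B=(H[...,0]>20)&(H[...,0]<34)&(H[...,1]>110)&(H[...,2]>110)&(rr<.093)&(rr>.06)
    v=None
    if B.sum()>30: a,b=-(j[B].mean()-280),-(i[B].mean()-280); v=(round(np.degrees(np.arctan2(a,b)),1),round(np.hypot(a,b)*.5,1),int(B.sum()))
    return runs,v
def arc(r,a0,a1,h,rate=.05,step=8):
    for a in np.linspace(a0,a1,max(2,int(abs(a1-a0)/step)+1))[1:]:
        env.move_linear(P(r,a,h),rate=rate); f=env.get_obs()["force"]
        if np.linalg.norm(f)>15: print("force",a,f.round(1)); return False
    return True
def insert(r,a,h0,h1):
    env.move_linear(P(r,a,h0),rate=.15)
    for h in np.linspace(h0,h1,7)[1:]:
        env.move_linear(P(r,a,h),rate=.06); f=env.get_obs()["force"]
        if np.linalg.norm(f)>8: print("touch",h,f.round(1)); return False
    return True
E
python3 - <<'E'
from h import *
c=dict(np.load("w1.npz")); print(phase(c))
env.move_linear(P(.07,-67,.08))
ok=insert(.07,-67,.08,-.005); print(ok,env.get_obs()["force"])
if ok:
    ok=arc(.07,-67,-51,-.005,rate=.04); print(ok,env.get_obs()["force"].round(1))
c=look(); cv2.imwrite("pics/w2.png",c["color"][:,:,::-1]); print(env.get_obs()["time_s"],phase(c))
E
```

```text
([(np.float64(13.0), np.float64(14.5)), (np.float64(34.2), np.float64(3.0)), (np.float64(78.2), np.float64(11.0)), (np.float64(97.2), np.float64(12.0)), (np.float64(170.5), np.float64(13.5)), (np.float64(219.8), np.float64(1.0)), (np.float64(229.5), np.float64(1.5)), (np.float64(238.5), np.float64(14.5)), (np.float64(280.2), np.float64(11.0)), (np.float64(309.5), np.float64(13.5)), (np.float64(326.8), np.float64(4.0)), (np.float64(349.2), np.float64(14.0))], (np.float64(-154.1), np.float64(82.5), 283))
True [-0.82854002  0.53697796  1.13068382]
True [0.4 0.1 0.4]
7.025 ([(np.float64(81.2), np.float64(13.0)), (np.float64(115.8), np.float64(14.0)), (np.float64(123.8), np.float64(1.0)), (np.float64(189.2), np.float64(13.0)), (np.float64(197.2), np.float64(1.0)), (np.float64(257.2), np.float64(12.0)), (np.float64(276.0), np.float64(0.5)), (np.float64(308.0), np.float64(1.5)), (np.float64(312.5), np.float64(2.5)), (np.float64(315.5), np.float64(1.5)), (np.float64(325.2), np.float64(15.0)), (np.float64(348.2), np.float64(3.0))], (np.float64(-138.4), np.float64(85.5), 40))
```

View pics/w2.png

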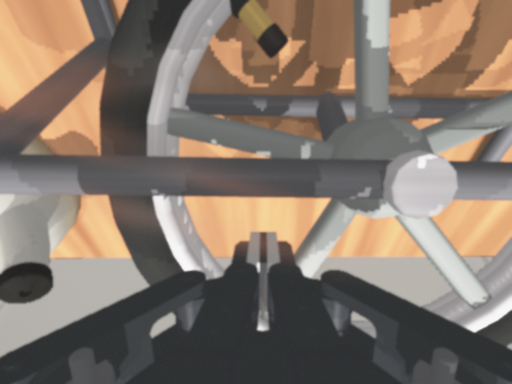

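The fingertip, at about (262,245), is in the upper right gap and has turned the wheel about 19° with no notable force. I'll go on with this push.

Run:
```python
from h import *
print(arc(.07,-51,53,-.005,rate=.06), env.get_obs()["force"].round(1))
arc(.07,53,48,-.005)
env.move_linear(P(.07,48,.08),rate=.12)
env.move_linear(P(.04,0,.19),rate=.15)
c=look(); cv2.imwrite("pics/r3.png",rect(c)[:,:,::-1]); print(env.get_obs()["time_s"]);print(*phase(c),sep='\n')
```

```text
True [0.8 0.1 0.2]
13.2833
[(np.float64(69.8), np.float64(12.0)), (np.float64(84.8), np.float64(10.0)), (np.float64(144.5), np.float64(12.5)), (np.float64(216.0), np.float64(12.5)), (np.float64(279.8), np.float64(23.0))]
(np.float64(-38.7), np.float64(83.3), 244)
```

View pics/r3.png

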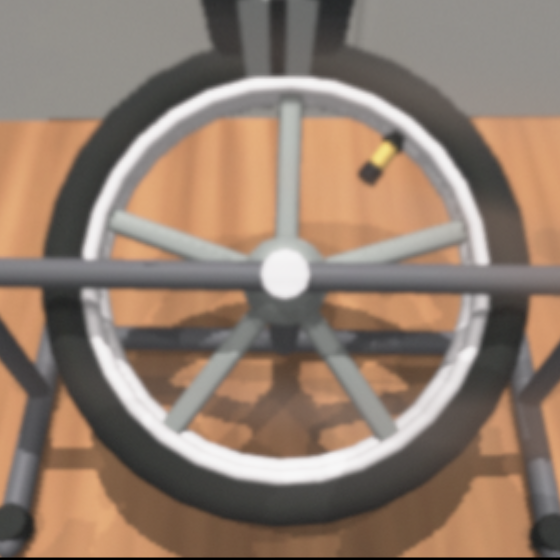

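The wheel is fully visible, with the valve at (380,160), about 38° short of the top. The rim's centre is at (285,280) and the bar slopes about 1°, so I'll shift my stand frame by -2.5 mm in y and set its yaw to -1.6°. Next I push the lower left spoke.

```bash
sed -i 's/radians(-0.5)/radians(-1.6)/; s/-.063,0/-.0655,0/' h.py
python3 - <<'E'
from h import *
env.move_linear(P(.04,0,.12),ORI,rate=.2)
print(*phase(look()))
env.move_linear(P(.07,116,.08),rate=.15)
print(insert(.07,116,.08,-.005), env.get_obs()["force"].round(1))
print(arc(.07,116,160,-.005,rate=.04), env.get_obs()["force"].round(1))
c=look(); print(env.get_obs()["time_s"]);print(*phase(c),sep='\n')
arc(.07,160,154,-.005,rate=.04)
env.move_linear(P(.07,154,.08),rate=.12)
env.move_linear(P(.04,0,.19),rate=.15)
c=look(); cv2.imwrite("pics/r4.png",rect(c)[:,:,::-1]); print(env.get_obs()["time_s"]);print(*phase(c),sep='\n')
E
```

```text
[(np.float64(78.0), np.float64(24.5)), (np.float64(143.2), np.float64(12.0)), (np.float64(214.5), np.float64(11.5)), (np.float64(281.5), np.float64(22.5))] (np.float64(-36.5), np.float64(81.6), 121)
True [ 1.  -0.1 -0.2]
True [-1.2  0.6  0. ]
19.35
[(np.float64(154.5), np.float64(0.5)), (np.float64(157.2), np.float64(4.0)), (np.float64(176.2), np.float64(9.0))]
None
21.7667
[(np.float64(32.5), np.float64(11.5)), (np.float64(85.5), np.float64(10.5)), (np.float64(105.0), np.float64(12.5)), (np.float64(176.0), np.float64(13.5)), (np.float64(247.8), np.float64(11.0)), (np.float64(274.5), np.float64(10.5)), (np.float64(320.0), np.float64(11.5))]
(np.float64(-3.6), np.float64(81.5), 240)
```

View pics/r4.png

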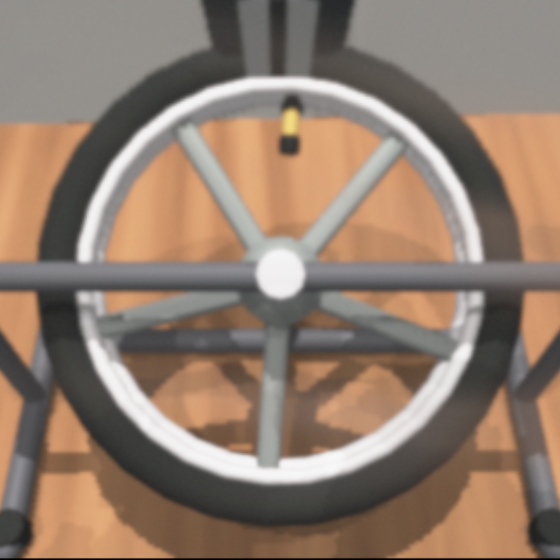

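The bar is now level and the rim is centred at (280,280). The valve at (289,125) and all five spokes agree on -3.7°, so I'll push the bottom spoke 3.7° further.

Run:
```python
from h import *
env.move_linear(P(.07,153,.08),rate=.15)
print(insert(.07,153,.08,-.005))
print(arc(.07,153,163.8,-.005,rate=.02), env.get_obs()["force"].round(1))
arc(.07,163.8,154,-.005,rate=.04)
env.move_linear(P(.07,154,.08),rate=.12)
env.move_linear(P(.04,0,.19),rate=.15); env.sleep(.3)
c=look(); cv2.imwrite("pics/r5.png",rect(c)[:,:,::-1]); print(env.get_obs()["time_s"]);print(*phase(c),sep='\n')
```

```text
True
True [ 0.3 -0.2  0.3]
29.1333
[(np.float64(35.8), np.float64(12.0)), (np.float64(86.0), np.float64(10.5)), (np.float64(107.5), np.float64(10.5)), (np.float64(179.8), np.float64(13.0)), (np.float64(251.2), np.float64(11.0)), (np.float64(274.5), np.float64(10.5)), (np.float64(323.0), np.float64(11.5))]
(np.float64(-0.4), np.float64(81.7), 230)
```

View pics/r5.png

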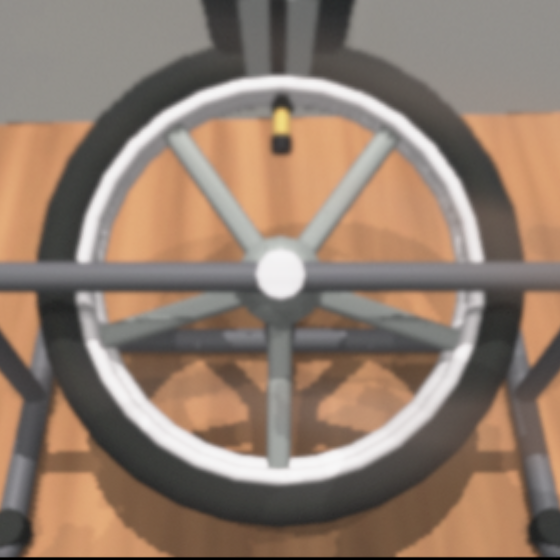

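The valve is at (281,125), straight above the hub at (280,280). The valve and spokes put the error at about 0.5°, and the gripper is clear of the wheel.

```bash
python3 -c "
from rig import env
print(env.close_job())"
```

```text
the job is handed in; nothing more can be done
None
```

The wheel is at rest with the valve at the top, pointing up the slope to within about 0.5° by my last camera measurement. I pushed only spokes, never the valve, kept clear of the mug, jar and pepper mill, and handed the job in at about 29 s.

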